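# Clear the vial spinner and hand-spin its rotor

### The job

Check the bench spinner before the next batch: open its lid until it stands upright by itself, lift out the orange glitter vial that was left loose in the chamber and stand it upright in the yellow tray. Then spin the rotor by hand, either way round, and take your hand off the machine so that the rotor coasts freely for at least one full turn. When the rotor has come to rest, with the lid still open, shut the lid fully; leave the other things on the table alone.

Things in the scene. Friction and masses are not known exactly. Their poses are not given: they have to be found in the camera images.
- spinner: The bench spinner: low white housing 230 x 230 x 62 mm, fixed to the table. Origin: centre of its underside; z up, its front (panel and lid handle) faces its own -x, the lid hinge runs along its rear edge (+x). In its top is a round chamber, 200 mm across and 48 mm deep, centred on the origin; its floor is 14 mm above the table.
- chamber_center (a point): Centre of the chamber floor, on the rotor's axis.
- lid (a joint): Lid angle: 0 = shut (flat on the housing), grows as the front edge is lifted, 1.57 = upright, stop at 1.85. It may start slightly ajar. The hinge is stiff: the lid stays where it is left and takes about 2 to 3 N at the handle to move.
- lid_hinge (a point): Middle of the lid's hinge line, which runs along the spinner's y axis, 67 mm above the table and 112 mm behind the chamber's centre.
- lid_handle (a point): Middle of the lid's handle: a black round bar, 12 mm thick, 110 mm long, parallel to the hinge and 269 mm from the hinge line. It lies in the plane of the lid, 42 mm ahead of its front edge, with the gap free between two stays 110 mm apart, so it can be pinched from above with a finger either side of it at any lid angle. The lid is a clear plate 6 mm thick in a white frame.
- rotor (a joint): Rotor angle about the upright axis through the chamber's centre, growing anticlockwise seen from above; at 0 the rotor's arm lies along the spinner's x axis. Turns endlessly on a light bearing: released, it slows by about 0.7 to 0.9 rad/s each second. Rotor: 30 mm hub (top 36 mm above the chamber floor, so 50 mm above the table), flat arm 18 mm wide (10 to 18 mm above the chamber floor), and a blue open cup upright at each end.
- rotor_cup_a (a point): Centre of the mouth of one blue rotor cup: 34 mm outside diameter, from 4 to 40 mm above the chamber floor, axis 58 mm from the rotor's axis. At rotor angle 0 it is the one on the spinner's -x side.
- rotor_cup_b (a point): The same for the opposite blue cup.
- vial: Screw vial of orange glitter with a white cap, 27 mm diameter, 44 mm tall, about 20 g, loose on the chamber floor in the rotor's path, upright. Origin: centre of its underside, z along its axis.
- tray: Flat yellow tray, 110 x 110 x 16 mm, walls 4 mm, floor 8 mm thick, fixed to the table. Origin: centre of its underside. It stands to the left or the right of the spinner.
- tape: Roll of blue masking tape, 100 mm across, 24 mm high, lying flat; leave alone. Origin: centre of its underside.
- stick: Birch mixing paddle, 18 x 150 x 9 mm, lying in front of the spinner; leave alone. Origin: centre of its underside, long axis y.
- jar: Jar of magenta confetti, 39 mm diameter, 82 mm tall, upright right of the spinner; leave alone. Origin: centre of its underside.
- magenta_vial: Screw vial of magenta glitter, 27 mm diameter, 45 mm tall, upright left of the spinner; leave alone. Origin: centre of its underside.

How it is judged:
By the outcome, as a careful person would: the job done as asked, in the order asked, and still so for the second after the job is handed in, with the robot touching nothing.
It also fails if it takes over 72 s, if anything falls off the work surface, if the arm or the gripper's body presses on something with over 40 N, if the wrist force passes 120 N, or if a joint passes its speed limit or range.

### The arm

A 6-joint arm with a two-finger parallel gripper is mounted at the origin on a cart in front of the work surface, level with it; the furniture and walls round the work are solid. World frame = base frame: x ahead of the robot, y to its left, z up, the work surface at z = 0. Lengths are in mm, angles in rad, forces in N, time in s.
With the tool pointing down it reaches from about 350 to 725 mm from the base axis. Payload 6 kg.
Tool frame: the origin (TCP) lies midway between the tips of the shut fingers; the grasp point (between the pads) lies 19 mm behind it; y points along the fingers, z is the direction in which the jaws open and shut, and the axes are right-handed (so a half turn about y gives the same grasp; the last joint's range is limited). The gripper opens to 85 mm and grips with 20 to 120 N. Pads are 22 mm wide; open, the fingers measure 114 mm over their backs; the gripper's body (76 mm by 85 mm) begins 54 mm behind the grasp point. The pads swing forward as they close: fully open they stand 13 mm farther back than shut.
Start: joints at [1.605, 0.04, 0.085, 0, -1.615, -0.334], TCP at [177.171, 573.222, 231.261] pointing down, gripper open.
Joint ranges: [-2.56, 2.56], [-1.29, 2.01], [-1.08, 1.49], [-3.29, 1.98], [-2.81, -0.18], [-2.99, 2.99]. Speed limits (rad/s): [2.57, 2.57, 3.01, 3.14, 3.14, 3.14].

### API

Orientations are given as a unit quaternion [w, x, y, z].
In Python, from rig import sensors, imaging, job_done gives the robot as it stands.
- The arm moves only by the tool send_rows, never from a script. Its argument "plan" is a list of rows, each a list of 3 entries, a list of its own where there are three numbers: the turn, a rotation vector about the tool's x, y, z in rad, then the shift along the tool's x, y, z in m, then the finger opening in m, from 0 to 0.0854. A call has exactly 10 rows; each row shifts and turns the commanded pose from where the row before left it, along the tool's axes as they then stand; what a row does not reach is not made up. A row lasts 1/8 s, in which the tool goes at most 62.5 mm and 10.7 degrees, less where a joint would pass 70% of its speed; a pose out of reach is approached as far as the arm can. A call with a gripper value outside its range is refused whole. The fingers move at their own pace and stop on an object; "newtons" is the grip in N (left out, the last holds). Time passes only in rows, so rows that do not move let the fingers close, or fill a call up. It gives the time, the measured TCP pose, the force and the opening at its end, in the units of the state.
- sensors.sense(): the state, without advancing time (a new reading comes with each control period).
- imaging.camera(name): name is "side" or "top"; returns a dict with "pixels" (420x560x3 uint8, red, green, blue), "fx", "fy", "cx", "cy" (pixels), "eye" and "attitude" of the camera in the world. Camera axes: x right, y up, looking along -z (the intrinsics and any distortion apply to the point x, -y, -z); pixel columns grow to the right and rows downward; lengths in mm; the calibration is good to about 2 mm. A picture is of the moment at which its call begins. There is no depth.
- job_done(): hands the job in, once; it reports no verdict.
The state is a dict: "t": time; "qpos": joint angles; "qvel": joint speeds; "tau": joint torques, N m; "tcp_pos": TCP position; "eef_rot": TCP orientation; "force": force on the tool from outside, world axes, zero at the start; "wrist_torque": the same for the moment, N m; "width": finger opening in mm.
Only numpy, scipy, OpenCV 4.12 (cv2) and the standard library are available. Lean on these libraries where they do the work, as an engineer would, in place of code of your own. Each camera call takes 0.05 s, during which the arm holds its last target. There are 200 camera calls.

## Working session

There is one attempt and no reset: what is moved stays moved. The work goes in short steps, Python scripts to look and compute and a tool call to move; the robot and the scene stay as the last step left them, time stands still between calls to the robot, and variables do not carry over. Pictures are saved under pics/ and viewed, about 8 in all and at most 12, crops included, and the job is handed in when it is done.

Besides the shell and the picture viewer there is one more tool, called after "Request:" by a JSON object that holds its "method" and its "body", one argument or row to a line. send_rows: Moves the arm, as the interface text tells. Its arguments: {"type":"object","properties":{"plan":{"type":"array","items":{"type":"array"}},"newtons":{"type":"number"}},"required":["plan"]}

```bash
ls; mkdir -p pics; python3 - <<'E'
from rig import sensors, imaging
import cv2
print(sensors.sense())
for n in("top","side"):
    c=imaging.camera(n); print({k:v for k,v in c.items() if k!="pixels"})
    cv2.imwrite(f"pics/{n}0.png",c["pixels"][:,:,::-1])
E
```

```text
pics
{'t': 0.0, 'qpos': array([ 1.60472389e+00,  4.08437016e-02,  8.38157817e-02, -4.95196860e-04,
       -1.61546165e+00, -3.33713873e-01]), 'qvel': array([ 0.00036857,  0.00041461, -0.00066839,  0.00094834,  0.00011444,
       -0.00056797]), 'tau': array([ 6.40657508e-04, -3.68207467e+01,  3.47422743e+01,  6.93245709e+00,
       -5.22510294e-03, -4.69412328e-06]), 'tcp_pos': array([176.99451106, 572.9703642 , 230.25732463]), 'eef_rot': array([ 0.10564893, -0.10552385, -0.69855836,  0.69979943]), 'force': array([ 0.0435019 , -0.28228001,  0.19211293]), 'wrist_torque': array([-0.00620502, -0.04839713,  0.0088677 ]), 'width': 85.2499118617521}
{'fx': 464.9060656054953, 'fy': 464.9060656054953, 'cx': 284.9128690620446, 'cy': 213.22837335443748, 'eye': array([ 433.01272931,  -43.31910871, 1214.61051339]), 'attitude': array([-0.6958958 , -0.03262368,  0.03164373,  0.71670315])}
{'fx': 425.8045996779451, 'fy': 425.8045996779451, 'cx': 280.7526772114512, 'cy': 210.03981436262626, 'eye': array([364.17303686, 768.40476333, 520.3642406 ]), 'attitude': array([-0.08892628, -0.05254759,  0.51465149,  0.85115493])}
```

View pics/top0.png

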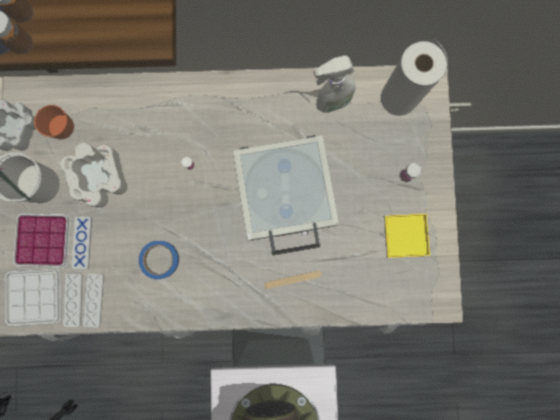

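View pics/side0.png

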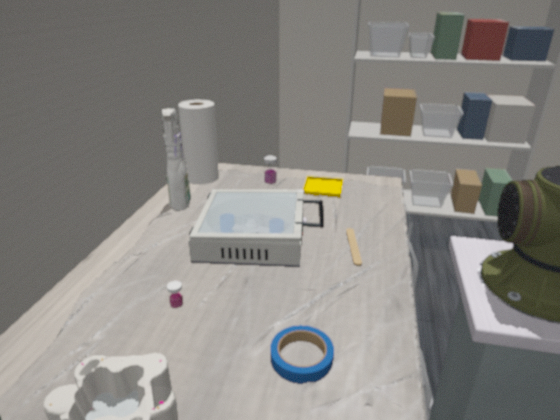

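The top view shows the spinner at about (286,187), its handle bar from (273,253) to (319,247), a cap-like spot at (262,193), cups at (285,166) and (286,211), and the tray at (407,236). The side view agrees. The arm itself is not drawn.

```bash
cat > h.py <<'E'
import numpy as np, cv2
from scipy.spatial.transform import Rotation as R
from rig import sensors, imaging
def rot(q): return R.from_quat([q[1],q[2],q[3],q[0]]).as_matrix()
def ray(c,u,v):
    d=rot(c["attitude"])@np.array([(u-c["cx"])/c["fx"],-(v-c["cy"])/c["fy"],-1.]); return np.array(c["eye"]),d
def plane(c,uv,z):
    e,d=ray(c,*uv); return e+d*(z-e[2])/d[2]
def proj(c,p):
    q=rot(c["attitude"]).T@(np.array(p,float)-c["eye"]); return c["cx"]-c["fx"]*q[0]/q[2], c["cy"]+c["fy"]*q[1]/q[2]
def tri(c1,a,c2,b):
    e1,d1=ray(c1,*a);e2,d2=ray(c2,*b)
    s=np.linalg.lstsq(np.c_[d1,-d2],e2-e1,rcond=None)[0]; p,q=e1+s[0]*d1,e2+s[1]*d2
    return (p+q)/2,np.linalg.norm(p-q)
def crop(c,x,y,w,h,k,name):
    cv2.imwrite(name,cv2.resize(c["pixels"][y:y+h,x:x+w,::-1],None,fx=k,fy=k,interpolation=cv2.INTER_CUBIC))
def blobs(c,lo,hi,x0=0,x1=560,y0=0,y1=420,amin=15):
    m=cv2.inRange(cv2.cvtColor(c["pixels"],cv2.COLOR_RGB2HSV),lo,hi); z=np.zeros_like(m); z[y0:y1,x0:x1]=m[y0:y1,x0:x1]
    n,l,s,ct=cv2.connectedComponentsWithStats(z); return [(tuple(ct[i].round(1)),s[i].tolist()) for i in range(1,n) if s[i][4]>=amin]
E
python3 - <<'E'
from h import *
t=imaging.camera("top"); s=imaging.camera("side")
a=cv2.resize(t["pixels"][130:260,225:345],None,fx=4.6,fy=4.6,interpolation=3)[:598]
b=cv2.resize(s["pixels"][175:275,185:335],None,fx=4,fy=4,interpolation=3)
cv2.imwrite("pics/c1.png",a[:,:,::-1]);cv2.imwrite("pics/c2.png",b[:,:,::-1])
hs=(22,150,120),(35,255,255)
bt=blobs(t,*hs);bs=blobs(s,*hs);print(bt,bs)
print("tray top",plane(t,bt[0][0],12))
dk=((0,0,0),(179,255,70))
print("dark top",blobs(t,*dk,268,324,220,260),"side",blobs(s,*dk,295,330,190,235))
for p in [(273.5,253.5),(319,247)]: print("bar z63",plane(t,p,63))
for p in [(235,150),(323,137),(337,224),(248,238)]: print("corner z70",plane(t,p,70))
for n,d in [("cup",((100,60,80),(115,255,255)))]: print(n,blobs(t,*d,240,335,140,235,8),blobs(s,*d,200,300,190,240,8))
E
```

```text
[((np.float64(406.5), np.float64(235.5)), [386, 215, 43, 42, 1636])] [((np.float64(323.1), np.float64(186.1)), [304, 177, 39, 20, 630])]
tray top [ 475.60195453 -355.65842284   12.        ]
dark top [((np.float64(294.8), np.float64(248.7)), [273, 244, 46, 10, 78])] side [((np.float64(320.8), np.float64(213.0)), [317, 201, 6, 26, 67])]
bar z63 [439.09007831 -12.1823257   63.        ]
bar z63 [ 451.78430352 -124.98347976   63.        ]
corner z70 [699.98869651  77.00029331  70.        ]
corner z70 [ 726.53333907 -144.42394426   70.        ]
corner z70 [ 506.91562695 -170.88815743   70.        ]
corner z70 [478.88145393  49.32686506  70.        ]
cup [] []
```

View pics/c1.png

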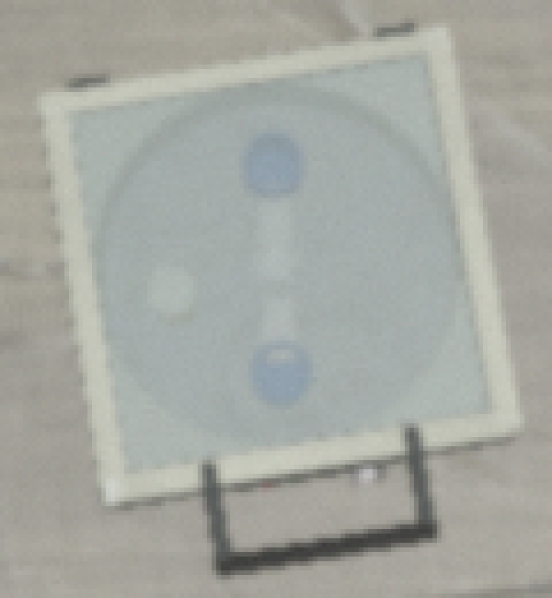

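View pics/c2.png

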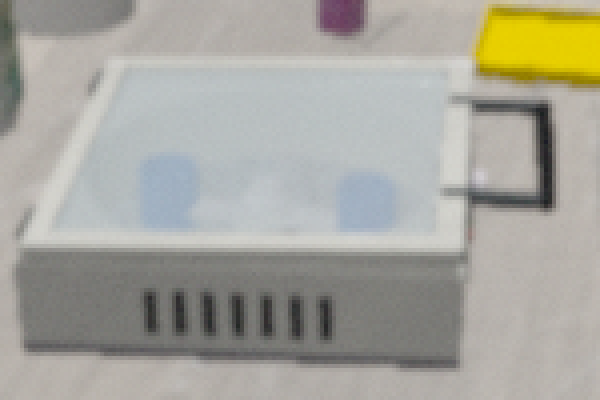

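The crops show the hub at (285,189), the cups at (284.3,166.1) and (285.9,211.3), and the vial cap at (262.2,193.5) in the top view. In the side view the handle bar runs from (321.5,200.8) to (321.5,226.8).

```bash
cat >> h.py <<'E'
YAW=0.119; C=np.array([603.,-47,0]); c_,s_=np.cos(YAW),np.sin(YAW)
X=np.array([c_,s_,0]); Y=np.array([-s_,c_,0]); Z=np.array([0,0,1.])
def state():
    s=sensors.sense(); return np.array(s["tcp_pos"]),rot(s["eef_rot"]),s
def ori(a,sgn=1,jaw=None):
    "tool y tilted by a from down toward +X (spinner); jaws in the X-Z plane"
    y=-Z*np.cos(a)+X*np.sin(a); z=sgn*(X*np.cos(a)+Z*np.sin(a)); return np.c_[np.cross(y,z),y,z]
def delta(p,M,tp,TM):
    return R.from_matrix(M.T@TM).as_rotvec().round(4), (M.T@(np.array(tp)-p)/1000).round(4), (TM.T@(np.array(tp)-p)/1000).round(4)
E
python3 - <<'E'
from h import *
t=imaging.camera("top"); s=imaging.camera("side")
print("bar",tri(t,(296.2,250.2),s,(321.5,213.8)))
for n,p,z in [("hub",(285.2,189.1),50),("cup",(284.3,166.1),54),("cup",(285.9,211.3),54),("vial",(262.2,193.5),58)]:
    q=plane(t,p,z); d=q-C; print(n,q.round(1),"spinner",(d@X).round(1),(d@Y).round(1))
p,M,st=state(); print(p,M.round(3))
for sg in(1,-1):print(sg,delta(p,M,[446,-67,130],ori(0,sg)))
E
```

```text
bar (array([445.80536835, -68.19489989,  72.53082238]), np.float64(0.7000841034519037))
hub [600.4 -45.8  50. ] spinner -2.4 1.5
cup [658.6 -45.2  54. ] spinner 55.4 -4.8
cup [543.6 -45.9  54. ] spinner -58.8 8.2
vial [589.8  12.2  58. ] spinner -6.1 60.4
[177.14198236 573.13606347 230.95124659] [[-0.955 -0.    -0.295]
 [ 0.295 -0.001 -0.955]
 [-0.    -1.     0.001]]
1 (array([-5.0000e-04, -1.9896e+00,  6.0000e-04]), array([-0.4459,  0.1013,  0.5321]), array([0.6675, 0.101 , 0.191 ]))
-1 (array([-5.000e-04,  1.152e+00, -4.000e-04]), array([-0.4459,  0.1013,  0.5321]), array([-0.6675,  0.101 , -0.191 ]))
```

Request:
{"method": "send_rows", "body": {
  "plan": [
    [[0,0,0],[-0.0372,0,0.0443],0.085],
    [[0,0,0],[-0.0372,0,0.0443],0.085],
    [[0,0,0],[-0.0372,0,0.0443],0.085],
    [[0,0,0],[-0.0372,0,0.0443],0.085],
    [[0,0,0],[-0.0372,0,0.0443],0.085],
    [[0,0,0],[-0.0372,0,0.0443],0.06],
    [[0,0,0],[-0.0372,0,0.0443],0.05],
    [[0,0,0],[-0.0372,0,0.0443],0.04],
    [[0,0,0],[-0.0372,0,0.0443],0.035],
    [[0,0,0],[-0.0372,0,0.0443],0.03]
  ],
  "newtons": 20
}}

```text
t: 1.55
tcp_pos: [402.1, 38.3, 231.7]
eef_rot: [-0.105, 0.106, 0.7, -0.699]
force: [-0.1, 0.2, -0.5]
width: 29.9
```

Request:
{"method": "send_rows", "body": {
  "plan": [
    [[0,0,0],[-0.037,0,0.0444],0.03],
    [[0,0,0],[-0.037,0,0.0444],0.03],
    [[0,0.164,0],[0,0.0145,0],0.03],
    [[0,0.164,0],[0,0.0145,0],0.03],
    [[0,0.165,0],[0,0.0145,0],0.03],
    [[0,0.165,0],[0,0.0145,0],0.03],
    [[0,0.165,0],[0,0.0145,0],0.03],
    [[0,0.165,0],[0,0.0145,0],0.03],
    [[0,0.164,0],[0,0.0145,0],0.03],
    [[0,0,0],[0,0,0],0.03]
  ]
}}

```text
t: 2.8
tcp_pos: [445.5, -66.7, 128.8]
eef_rot: [0.469, -0.469, -0.529, 0.53]
force: [-0.1, -0.0, -0.4]
width: 30.0
```

```bash
python3 - <<'E'
from h import *
p,M,st=state(); print(p,st["width"],st["qpos"].round(2)); print(delta(p,M,[446,-68,52],ori(0,-1)))
t=imaging.camera("top"); crop(t,225,130,120,130,4.6,"pics/c3.png")
E
```

```text
[445.54822443 -66.66941577 128.83066872] 30.009616273940093 [ 0.3  -0.37 -0.46 -0.   -1.48 -0.18]
(array([-0.002 ,  0.0014, -0.0001]), array([-0.0014,  0.0768, -0.0004]), array([-0.0014,  0.0768, -0.0003]))
```

Request:
{"method": "send_rows", "body": {
  "plan": [
    [[0,0,0],[-0.001,0.019,0],0.03],
    [[0,0,0],[0,0.02,0],0.03],
    [[0,0,0],[0,0.02,0],0.03],
    [[0,0,0],[0,0.018,0],0.03],
    [[0,0,0],[0,0,0],0.03],
    [[0,0,0],[0,0,0],0.0],
    [[0,0,0],[0,0,0],0.0],
    [[0,0,0],[0,0,0],0.0],
    [[0,0,0],[0,0,0],0.0],
    [[0,0,0],[0,0,0],0.0]
  ],
  "newtons": 25
}}

```text
t: 4.1
tcp_pos: [448.4, -67.4, 54.4]
eef_rot: [-0.468, 0.47, 0.53, -0.528]
force: [6.5, -1.3, -2.7]
width: 11.2
```

```bash
cat >> h.py <<'E'
H=C+112*X+67*Z+np.array([-1.,0,0])
def arc(a): return H+269*(-X*np.cos(a)+Z*np.sin(a))
def tilt(a): return 0.75*a/1.6   # tool pitch used at lid angle a
def tcp(a,sg=-1,f=tilt): O=ori(f(a),sg); return arc(a)+19*O[:,1],O
E
python3 - <<'E'
from h import *
p,M,st=state(); print(p,st["width"],st["force"])
g=p-19*M[:,1]; d=g-H; print("grasp",g,"r",np.hypot(d@X,d[2]),"ang",np.arctan2(d[2],-d@X))
# per-row deltas relative to measured radius
for f in (0.02,):
  A=np.linspace(f,1.6,22); 
  for a,b in zip(A[:-1],A[1:]):
    pa,Oa=tcp(a); pb,Ob=tcp(b); r,pre,post=delta(pa,Oa,pb,Ob); print(round(b,2),r,pre,post,pb.round(0))
E
```

```text
[448.38020536 -67.39711021  54.4255128 ] 11.239329749411551 [ 6.4888229  -1.2845351  -2.67896194]
grasp [448.28047842 -67.40182979  73.42525049] r 267.13176967973055 ang 0.024055057892309457
0.1 [-0.0353  0.      0.    ] [ 0.     -0.0202 -0.002 ] [ 0.     -0.0201 -0.0027] [448. -65.  74.]
0.17 [-0.0353 -0.     -0.    ] [-0.     -0.0199 -0.0042] [-0.     -0.0198 -0.0049] [451. -65.  94.]
0.25 [-0.0353  0.     -0.    ] [ 0.     -0.0194 -0.0064] [ 0.     -0.0192 -0.0071] [456. -64. 114.]
0.32 [-0.0353  0.     -0.    ] [ 0.     -0.0187 -0.0085] [ 0.     -0.0183 -0.0092] [463. -64. 133.]
0.4 [-0.0353  0.      0.    ] [-0.     -0.0177 -0.0105] [-0.     -0.0173 -0.0111] [470. -63. 152.]
0.47 [-0.0353 -0.      0.    ] [-0.     -0.0165 -0.0124] [-0.    -0.016 -0.013] [479. -62. 171.]
0.55 [-0.0353 -0.      0.    ] [ 0.     -0.0151 -0.0142] [ 0.     -0.0146 -0.0147] [490. -60. 188.]
0.62 [-0.0353  0.     -0.    ] [-0.     -0.0135 -0.0157] [-0.     -0.0129 -0.0162] [502. -59. 206.]
0.7 [-0.0353  0.      0.    ] [ 0.     -0.0118 -0.0171] [ 0.     -0.0112 -0.0175] [514. -57. 222.]
0.77 [-0.0353 -
[... 475 characters left out ...]
8. 287.]
1.15 [-0.0353 -0.     -0.    ] [ 0.      0.0009 -0.0209] [ 0.      0.0016 -0.0208] [613. -46. 296.]
1.22 [-0.0353  0.     -0.    ] [-0.      0.0031 -0.0207] [-0.      0.0038 -0.0205] [633. -43. 304.]
1.3 [-0.0353 -0.      0.    ] [ 0.      0.0053 -0.0202] [ 0.     0.006 -0.02 ] [652. -41. 311.]
1.37 [-0.0353  0.     -0.    ] [-0.      0.0074 -0.0195] [-0.      0.0081 -0.0192] [672. -39. 316.]
1.45 [-0.0353  0.      0.    ] [-0.      0.0094 -0.0186] [-0.      0.0101 -0.0182] [693. -36. 319.]
1.52 [-0.0353 -0.      0.    ] [ 0.      0.0113 -0.0174] [ 0.     0.012 -0.017] [713. -34. 321.]
1.6 [-0.0353 -0.     -0.    ] [ 0.      0.0131 -0.0161] [ 0.      0.0137 -0.0156] [734. -31. 322.]
```

Request:
{"method": "send_rows", "body": {
  "plan": [
    [[-0.035,0,0],[0,-0.02,-0.004],0.0],
    [[-0.035,0,0],[0,-0.02,-0.0045],0.0],
    [[-0.035,0,0],[0,-0.0193,-0.0067],0.0],
    [[-0.035,0,0],[0,-0.0185,-0.0088],0.0],
    [[-0.035,0,0],[0,-0.0175,-0.0108],0.0],
    [[-0.035,0,0],[0,-0.0163,-0.0127],0.0],
    [[-0.035,0,0],[0,-0.0149,-0.0144],0.0],
    [[-0.035,0,0],[0,-0.0132,-0.016],0.0],
    [[-0.035,0,0],[0,-0.0115,-0.0173],0.0],
    [[-0.035,0,0],[0,-0.0096,-0.0185],0.0]
  ]
}}

```text
t: 5.35
tcp_pos: [534.6, -56.6, 239.8]
eef_rot: [-0.379, 0.545, 0.615, -0.427]
force: [-15.9, 6.9, 12.5]
width: 10.5
```

```bash
python3 - <<'E'
from h import *
p,M,st=state(); print(p,st["width"],st["force"],st["qpos"].round(2))
g=p-19*M[:,1]; d=g-H; print("grasp",g,"r",np.hypot(d@X,d[2]),d@Y,"ang",np.arctan2(d[2],-d@X),"tilt",np.arctan2(M[:,1]@X,-M[2,1]))
c=imaging.camera("side"); crop(c,170,60,200,200,3,"pics/s1.png")
E
```

```text
[534.55783926 -56.5553502  239.82469552] 10.472266470285428 [-15.89946571   6.85665235  12.51679517] [ 0.31 -0.46 -0.39  0.07 -1.29 -0.2 ]
grasp [527.98825536 -57.36346854 257.63445442] r 266.84331679969296 -1.503551151709526 ang 0.7957747759549265 tilt 0.3558336712664028
```

View pics/s1.png

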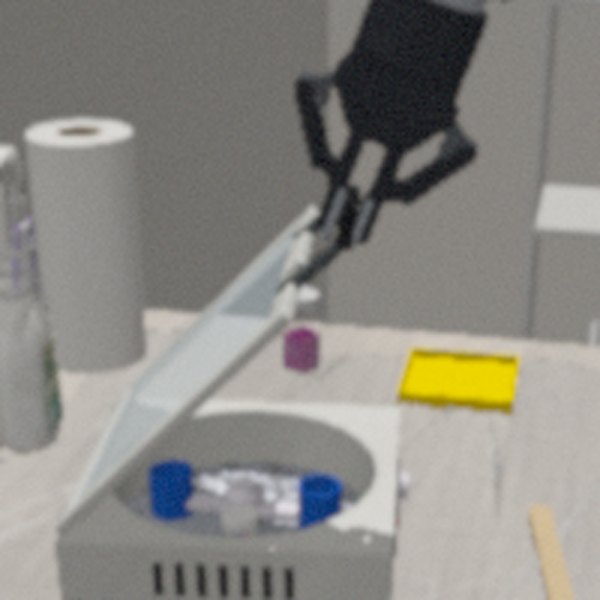

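Request:
{"method": "send_rows", "body": {
  "plan": [
    [[-0.035,0,0],[0,-0.0105,-0.0183],0.0],
    [[-0.035,0,0],[0,-0.0055,-0.0202],0.0],
    [[-0.035,0,0],[0,-0.0033,-0.0207],0.0],
    [[-0.035,0,0],[0,-0.001,-0.0209],0.0],
    [[-0.035,0,0],[0,0.0012,-0.0209],0.0],
    [[-0.035,0,0],[0,0.0034,-0.0206],0.0],
    [[-0.035,0,0],[0,0.0056,-0.0201],0.0],
    [[-0.035,0,0],[0,0.0077,-0.0194],0.0],
    [[-0.035,0,0],[0,0.0097,-0.0184],0.0],
    [[-0.035,0,0],[0,0.0116,-0.0172],0.0]
  ]
}}

```text
t: 6.65
tcp_pos: [721.0, -32.2, 318.4]
eef_rot: [-0.279, 0.601, 0.68, -0.313]
force: [-2.3, 9.8, 3.5]
width: 11.1
```

```bash
python3 - <<'E'
from h import *
p,M,st=state(); print(p,st["width"],st["force"],st["qpos"].round(2))
g=p-19*M[:,1]; d=g-H; print("grasp",g,"r",np.hypot(d@X,d[2]),d@Y,"ang",np.arctan2(d[2],-d@X),"tilt",np.arctan2(M[:,1]@X,-M[2,1]))
E
```

```text
[721.04466578 -32.22304552 318.3574688 ] 11.107174453983664 [-2.33941196  9.80111838  3.54331963] [ 0.28 -0.22 -0.2   0.13 -0.9  -0.2 ]
grasp [708.81711051 -33.75619528 332.81901589] r 265.85486893880136 0.4688858173070314 ang 1.554373018499147 tilt 0.7057284021765087
```

Request:
{"method": "send_rows", "body": {
  "plan": [
    [[0,0,0],[0,0.005,-0.006],0.0],
    [[0,0,0],[0,0.0055,-0.006],0.0],
    [[0,0,0],[0,0,0],0.0],
    [[0,0,0],[0,0,0],0.03],
    [[0,0,0],[0,0,0],0.03],
    [[0,0,0],[0,0,0],0.03],
    [[0,0,0],[0,-0.02,0],0.03],
    [[0,0,0],[0,-0.03,0],0.03],
    [[0,0,0],[0,-0.04,0],0.03],
    [[0,0,0],[0,-0.04,0],0.03]
  ]
}}

```text
t: 7.9
tcp_pos: [651.0, -43.6, 417.3]
eef_rot: [-0.279, 0.602, 0.678, -0.315]
force: [0.3, -0.2, 1.1]
width: 30.0
```

```bash
python3 - <<'E'
from h import *
p,M,st=state(); print(p,st["width"],st["force"],st["qpos"].round(2))
t=imaging.camera("top");s=imaging.camera("side")
a=cv2.resize(t["pixels"][130:260,225:345],None,fx=3.3,fy=3.3,interpolation=3)
b=cv2.resize(s["pixels"][100:260,170:330],None,fx=2.5,fy=2.5,interpolation=3)
o=np.zeros((430,800,3),np.uint8);o[:429,:396]=a;o[:400,400:800]=b
cv2.imwrite("pics/d1.png",o[:,:,::-1])
print(blobs(t,(5,120,100),(20,255,255),240,335,140,240,4)); print(blobs(t,(100,130,80),(125,255,255),240,335,140,240,8));print(blobs(s,(5,120,100),(20,255,255),190,310,150,260,4))
E
```

```text
[650.97639999 -43.58713544 417.31049578] 30.019720599800607 [ 0.347327   -0.24820378  1.11357779] [ 0.3  -0.36 -0.13  0.13 -1.12 -0.2 ]
[]
[]
[]
```

View pics/d1.png

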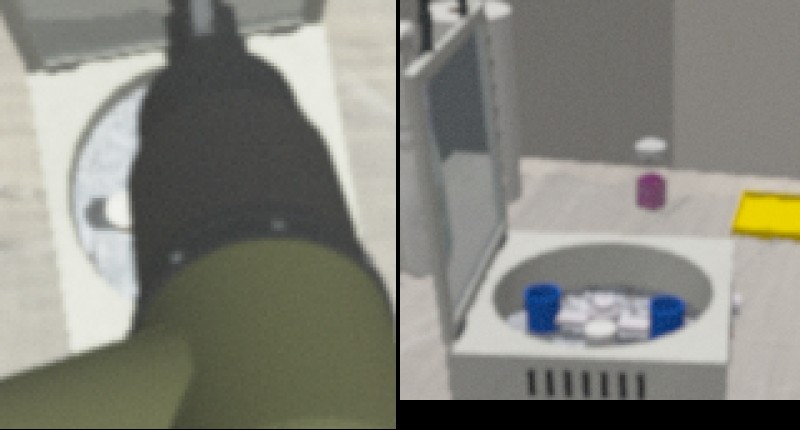

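Lid stands upright with the fingers off it. The vial cap shows at side pixel (250,230.8), between the cups.

Request:
{"method": "send_rows", "body": {
  "plan": [
    [[0.141,0,0],[0,0,0],0.05],
    [[0.141,0,0],[0,0,0],0.05],
    [[0.141,0,0],[0,0,0],0.05],
    [[0.141,0,0],[0,0,0],0.05],
    [[0.142,0,0],[0,0,0],0.05],
    [[0,0,0],[0.031,0,0.027],0.05],
    [[0,0,0],[0.031,0.02,0.027],0.05],
    [[0,0,0],[0,0.06,0],0.05],
    [[0,0,0],[0,0.06,0],0.05],
    [[0,0,0],[0,0.06,0],0.05]
  ]
}}

```text
t: 9.25
tcp_pos: [590.0, 12.0, 214.1]
eef_rot: [0.47, -0.468, -0.528, 0.53]
force: [1.5, 1.2, 0.1]
width: 50.0
```

```bash
python3 - <<'E'
from h import *
p,M,st=state()
s=imaging.camera("side");t=imaging.camera("top")
V,e=tri(t,(262.2,193.5),s,(250,230.8)); print("cap tri",V,e, "side plane58",plane(s,(250,230.8),58))
print(p,st["width"],np.arctan2(M[:,1]@X,-M[2,1])); T=[590,12,38]
print(delta(p,M,T,ori(0,-1)))
crop(s,190,130,140,130,4.5,"pics/s2.png")
E
```

```text
cap tri [589.57200716  12.18129622  57.3285359 ] 0.6963611645847995 side plane58 [588.88435116  13.28780507  58.        ]
[590.00927916  11.97529805 214.06150378] 50.028641282368035 -0.004483937221230939
(array([-0.0045,  0.0002,  0.0001]), array([ 0.    ,  0.1761, -0.0008]), array([0.    , 0.1761, 0.    ]))
```

View pics/s2.png

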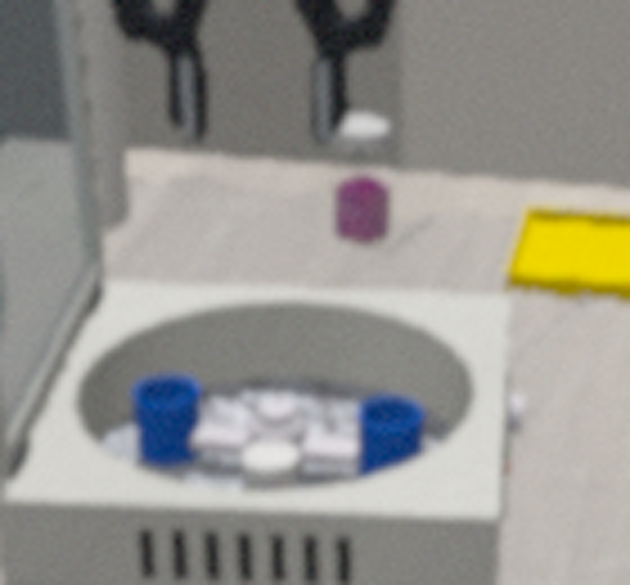

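The fingers hang in front of the lid and line up with the vial cap, seen at (272,458) in the crop.

Request:
{"method": "send_rows", "body": {
  "plan": [
    [[0,0,0],[0,0.05,0],0.05],
    [[0,0,0],[0,0.05,0],0.05],
    [[0,0,0],[0,0.04,0],0.05],
    [[0,0,0],[0,0.03,0],0.05],
    [[0,0,0],[0,0.022,0],0.05],
    [[0,0,0],[0,0,0],0.05],
    [[0,0,0],[0,0,0],0.02],
    [[0,0,0],[0,0,0],0.02],
    [[0,0,0],[0,0,0],0.02],
    [[0,0,0],[0,0,0],0.02]
  ],
  "newtons": 20
}}

```text
t: 10.6
tcp_pos: [591.1, 12.2, 26.0]
eef_rot: [0.469, -0.469, -0.529, 0.529]
force: [0.1, 0.8, 6.9]
width: 25.5
```

Request:
{"method": "send_rows", "body": {
  "plan": [
    [[0,0,0],[0,-0.02,0],0.02],
    [[0,0,0],[0,-0.05,0],0.02],
    [[0,0,0],[0,-0.05,0],0.02],
    [[0,0,0],[-0.02,-0.04,0.009],0.02],
    [[0,0,0],[-0.05,0,0.0225],0.02],
    [[0,0,0],[-0.05,0,0.0225],0.02],
    [[0,0,0],[-0.05,0,0.0225],0.02],
    [[0,0,0],[-0.05,0,0.0225],0.02],
    [[0,0,0],[-0.05,0,0.0225],0.02],
    [[0,0,0],[-0.05,0,0.0225],0.02]
  ]
}}

```text
t: 11.85
tcp_pos: [484.5, -324.4, 185.7]
eef_rot: [0.47, -0.468, -0.527, 0.53]
force: [0.8, -0.3, 0.1]
width: 25.3
```

```bash
python3 - <<'E'
from h import *
p,M,st=state(); print(p,st["width"],st["force"],st["qpos"].round(2)); print(delta(p,M,[475.6,-355.7,21],ori(0,-1)))
s=imaging.camera("side");t=imaging.camera("top")
a=cv2.resize(t["pixels"][140:270,230:440],None,fx=1.9,fy=1.9,interpolation=3)
b=cv2.resize(s["pixels"][70:270,170:370],None,fx=2,fy=2,interpolation=3)
o=np.zeros((430,800,3),np.uint8);o[:a.shape[0],:a.shape[1]]=a;o[:400,400:800]=b
cv2.imwrite("pics/d2.png",o[:,:,::-1])
E
```

```text
[ 484.4542422  -324.39263423  185.6798981 ] 25.313440728020662 [ 0.75336487 -0.33785317  0.0569585 ] [-0.24 -0.   -0.04  0.   -1.54  0.36]
(array([-0.0046,  0.0002, -0.0008]), array([-0.0299,  0.1648,  0.0118]), array([-0.03  ,  0.1647,  0.0125]))
```

View pics/d2.png

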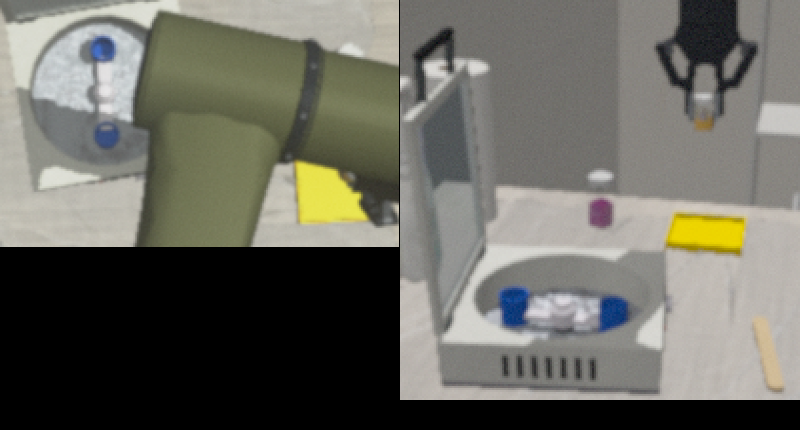

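The vial is upright in the jaws above the tray, its orange end just below the fingertips at (704,125). The lid is still upright.

Request:
{"method": "send_rows", "body": {
  "plan": [
    [[0,0,0],[-0.03,0.02,0.012],0.02],
    [[0,0,0],[0,0.04,0],0.02],
    [[0,0,0],[0,0.04,0],0.02],
    [[0,0,0],[0,0.03,0],0.02],
    [[0,0,0],[0,0.02,0],0.02],
    [[0,0,0],[0,0.008,0],0.02],
    [[0,0,0],[0,0.006,0],0.02],
    [[0,0,0],[0,0,0],0.02],
    [[0,0,0],[0,0,0],0.02],
    [[0,0,0],[0,0,0],0.02]
  ]
}}

```text
t: 13.2
tcp_pos: [476.2, -354.2, 20.5]
eef_rot: [0.47, -0.468, -0.527, 0.53]
force: [0.2, 0.5, -0.8]
width: 25.3
```

Request:
{"method": "send_rows", "body": {
  "plan": [
    [[0,0,0],[0,0.001,0],0.02],
    [[0,0,0],[0,0.001,0],0.02],
    [[0,0,0],[0,0,0],0.02],
    [[0,0,0],[0,0,0],0.028],
    [[0,0,0],[0,0,0],0.032],
    [[0,0,0],[0,0,0],0.04],
    [[0,0,0],[0,0,0],0.05],
    [[0,0,0],[0,-0.03,0],0.05],
    [[0,0,0],[0,-0.05,0],0.05],
    [[0,0,0],[0,-0.05,0],0.05]
  ]
}}

```text
t: 14.45
tcp_pos: [476.4, -353.9, 149.1]
eef_rot: [0.471, -0.468, -0.527, 0.531]
force: [1.7, -0.5, -0.4]
width: 50.3
```

```bash
python3 - <<'E'
from h import *
p,M,st=state(); print(p,st["width"],st["force"])
s=imaging.camera("side")
a=cv2.resize(s["pixels"][150:220,270:370],None,fx=4,fy=4,interpolation=3)
b=cv2.resize(s["pixels"][70:270,170:370],None,fx=2,fy=2,interpolation=3)
o=np.zeros((430,800,3),np.uint8);o[:a.shape[0],:a.shape[1]]=a;o[:400,400:800]=b
cv2.imwrite("pics/d3.png",o[:,:,::-1])
# spin planning: rotor frame, pusher tcp on radius 58 around hub
c0=np.array([601.5,-46.2])
for n,q in [("cupfar",(658.6,-45.2)),("cupnear",(543.6,-45.9))]:
    print(n,np.array(q)-c0)
print(delta(p,M,[0,0,0],ori(0,-1))[0])
E
```

```text
[ 476.41696237 -353.92341666  149.12552247] 50.33488540671788 [ 1.72976531 -0.51931727 -0.43039519]
cupfar [57.1  1. ]
cupnear [-57.9   0.3]
[-0.0067  0.      0.0001]
```

View pics/d3.png

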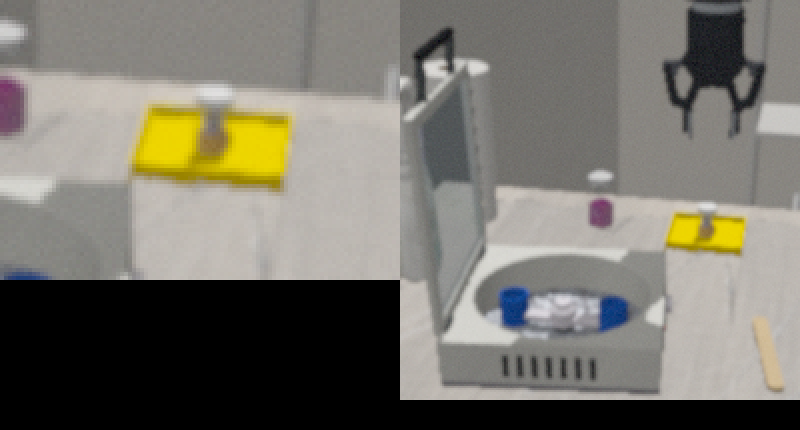

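The vial stands upright in the tray at (708,222). Next I'll shut the fingers and bring them down behind the near cup.

Request:
{"method": "send_rows", "body": {
  "plan": [
    [[0,0,0],[0.0507,0,-0.0233],0.0],
    [[0,0,0],[0.0507,0,-0.0233],0.0],
    [[0,0,0],[0.0507,0,-0.0233],0.0],
    [[0,0,0],[0.0507,0,-0.0233],0.0],
    [[0,0,0],[0.0505,0,-0.0232],0.0],
    [[0,0,0],[0,0.02,0],0.0],
    [[0,0,0],[0,0.02,0],0.0],
    [[0,0,0],[0,0.01,0],0.0],
    [[0,0,0],[0,0,0],0.0],
    [[0,0,0],[0,0,0],0.0]
  ]
}}

```text
t: 15.75
tcp_pos: [562.2, -89.5, 98.0]
eef_rot: [0.471, -0.469, -0.527, 0.53]
force: [1.0, -0.4, -0.7]
width: 0.3
```

```bash
python3 - <<'E'
from h import *
p,M,st=state(); print(p,st["width"],st["force"])
d=p[:2]-[601.5,-46.2]; print(d@X[:2],d@Y[:2])
s=imaging.camera("side"); crop(s,190,130,140,130,4.5,"pics/s4.png")
t=imaging.camera("top"); print(blobs(t,(105,120,50),(125,255,255),240,335,140,240,8)); print(blobs(s,(105,120,50),(125,255,255),200,310,150,260,8))
E
```

```text
[562.18901317 -89.46601656  97.97177444] 0.32353065701755745 [ 1.02399185 -0.41422306 -0.71819158]
-44.169486589872484 -38.29305850552966
[((np.float64(285.9), np.float64(212.5)), [281, 209, 10, 8, 56])]
[((np.float64(226.5), np.float64(222.3)), [220, 214, 14, 19, 221]), ((np.float64(275.7), np.float64(225.8)), [270, 218, 14, 18, 174])]
```

View pics/s4.png

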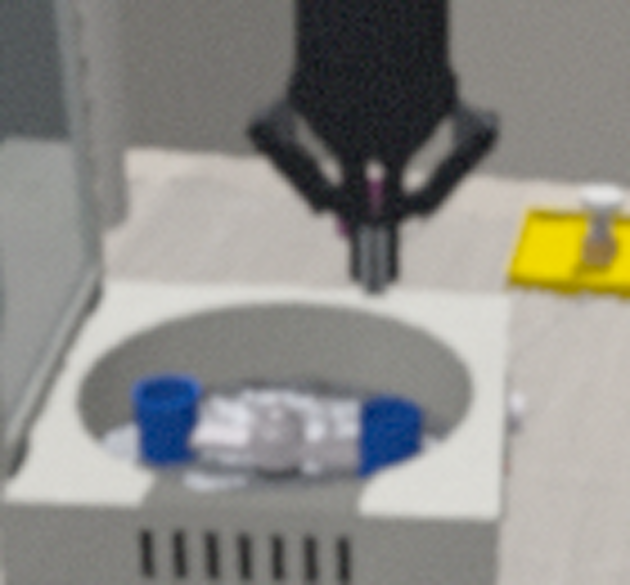

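The shut fingers are at (373,290) in the crop, behind and beside the near cup (390,435) with clear space to descend.

Request:
{"method": "send_rows", "body": {
  "plan": [
    [[0,0,0],[0,0.03,0],0.0],
    [[0,0,0],[0,0.03,0],0.0],
    [[0,0,0],[0,0,0],0.0],
    [[0,0,0],[0.0148,0,0.009],0.0],
    [[0,0,0],[0.0284,0,0.0043],0.0],
    [[0,0,0],[0.0358,0,-0.0173],0.0],
    [[0,0,0],[0.0163,0,-0.0363],0.0],
    [[0,0,0],[0,-0.055,-0.022],0.0],
    [[0,0,0],[0,-0.06,0],0.0],
    [[0,0,0],[0,-0.05,0.03],0.0]
  ]
}}

```text
t: 17.1
tcp_pos: [583.8, 10.5, 206.0]
eef_rot: [0.47, -0.469, -0.528, 0.53]
force: [0.5, 1.1, 0.4]
width: 0.0
```

```bash
cat > look.py <<'E'
from h import *
def cups(n=1):
    for i in range(n):
        s=imaging.camera("side"); print(round(sensors.sense()["t"],2),[(b[0][0].item(),b[0][1].item(),b[1][4]) for b in blobs(s,(105,120,50),(125,255,255),200,310,190,260,8)])
    return s
E
python3 - <<'E'
from look import *
p,M,st=state(); print(p,st["force"]); cups(8)
E
```

```text
[583.77588612  10.48075318 205.97072322] [0.49985201 1.060565   0.43606799]
17.15 [(237.1, 214.1, 180), (265.6, 231.3, 108)]
17.2 [(242.5, 212.7, 174), (259.4, 232.4, 109)]
17.25 [(248.9, 211.3, 163), (253.3, 233.1, 112)]
17.3 [(255.4, 211.5, 168), (247.2, 233.2, 114)]
17.35 [(260.9, 212.6, 170), (241.1, 232.9, 110)]
17.4 [(266.0, 214.2, 183), (235.5, 231.7, 116)]
17.45 [(270.5, 216.2, 198), (231.3, 230.6, 128)]
17.5 [(273.6, 218.7, 205), (228.1, 228.7, 161)]
```

Request:
{"method": "send_rows", "body": {
  "plan": [
    [[0,0,0],[0,-0.053,0],0.03],
    [[0,0,0],[0,-0.053,0],0.03],
    [[0,0,0],[0,-0.053,0],0.03],
    [[0,0,0],[0,-0.052,0],0.03],
    [[0,0,0],[-0.031,0,-0.03],0.03],
    [[0,0,0],[-0.031,0,-0.03],0.03],
    [[-0.141,0,0],[0,0,0],0.03],
    [[-0.141,0,0],[0,0,0],0.03],
    [[-0.141,0,0],[0,0,0],0.03],
    [[-0.141,0,0],[0,0,0],0.03]
  ]
}}

```text
t: 18.75
tcp_pos: [651.7, -44.6, 412.3]
eef_rot: [-0.321, 0.581, 0.655, -0.362]
force: [-0.7, -0.1, 0.7]
width: 29.9
```

Request:
{"method": "send_rows", "body": {
  "plan": [
    [[-0.142,0,0],[0,0,0],0.03],
    [[0,0,0],[0,0,0],0.03],
    [[0,0,0],[0,0,0],0.03],
    [[0,0,0],[0,0,0],0.03],
    [[0,0,0],[0,0,0],0.03],
    [[0,0,0],[0,0,0],0.03],
    [[0,0,0],[0,0,0],0.03],
    [[0,0,0],[0,0,0],0.03],
    [[0,0,0],[0,0,0],0.03],
    [[0,0,0],[0,0,0],0.03]
  ]
}}

```text
t: 20.0
tcp_pos: [651.4, -44.4, 412.7]
eef_rot: [-0.28, 0.602, 0.678, -0.315]
force: [-0.5, -0.3, 0.4]
width: 30.1
```

```bash
python3 - <<'E'
from look import *
p,M,st=state(); print(p,st["force"],st["width"],np.arctan2(M[:,1]@X,-M[2,1])); s=cups(8)
g=np.array([724.7,-32,333]); print(delta(p,M,g+19*ori(.706,-1)[:,1],ori(.706,-1)))
for e in (-55,55): print(proj(s,g+e*Y))
m=cv2.inRange(cv2.cvtColor(s["pixels"],cv2.COLOR_RGB2GRAY),0,60); 
crop(s,160,60,110,110,5,"pics/s5.png")
E
```

```text
[651.44011647 -44.43438448 412.67184704] [-0.49454667 -0.29766416  0.44035973] 30.07125766334349 0.7000546231663713
20.05 [(265.7, 214.2, 188), (235.8, 231.8, 117)]
20.1 [(268.3, 215.1, 188), (233.4, 231.2, 119)]
20.15 [(270.4, 216.2, 201), (231.4, 230.7, 127)]
20.2 [(272.0, 217.4, 206), (229.6, 229.8, 142)]
20.25 [(273.5, 218.6, 205), (228.2, 228.8, 156)]
20.3 [(274.7, 219.9, 212), (227.0, 227.8, 174)]
20.35 [(275.7, 221.3, 219), (226.3, 226.9, 183)]
20.4 [(276.3, 222.5, 215), (225.7, 226.3, 194)]
(array([-0.0059,  0.    , -0.0001]), array([ 0.0037,  0.1277, -0.0055]), array([ 0.0036,  0.1278, -0.0048]))
(np.float64(193.2036897107583), np.float64(87.05949889182527))
(np.float64(177.3945303955747), np.float64(99.27588454897136))
```

View pics/s5.png

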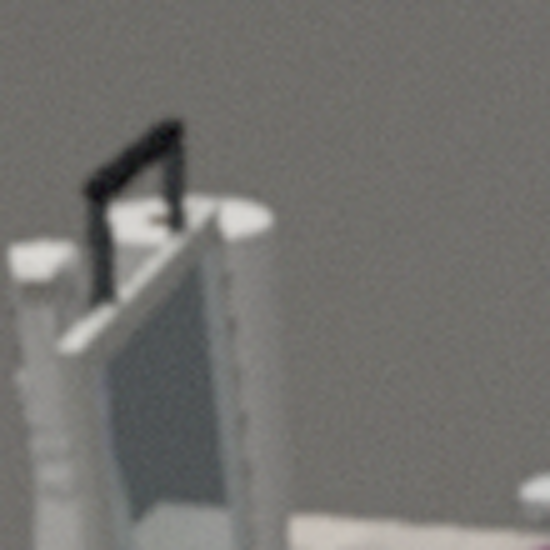

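The bar's ends show at about (195,85) and (179,98). That is within 4 mm of where I left it, so the lid has not moved. The rotor is still slowing, so I'll wait.

Request:
{"method": "send_rows", "body": {
  "plan": [
    [[0,0,0],[0,0,0],0.03],
    [[0,0,0],[0,0,0],0.03],
    [[0,0,0],[0,0,0],0.03],
    [[0,0,0],[0,0,0],0.03],
    [[0,0,0],[0,0,0],0.03],
    [[0,0,0],[0,0,0],0.03],
    [[0,0,0],[0,0,0],0.03],
    [[0,0,0],[0,0,0],0.03],
    [[0,0,0],[0,0,0],0.03],
    [[0,0,0],[0,0,0],0.03]
  ]
}}

```text
t: 21.65
tcp_pos: [651.5, -44.4, 412.6]
eef_rot: [-0.28, 0.602, 0.678, -0.315]
force: [0.2, -0.2, -0.4]
width: 29.8
```

Request:
{"method": "send_rows", "body": {
  "plan": [
    [[0,0,0],[0,0,0],0.03],
    [[0,0,0],[0,0,0],0.03],
    [[0,0,0],[0,0,0],0.03],
    [[0,0,0],[0,0,0],0.03],
    [[0,0,0],[0,0,0],0.03],
    [[0,0,0],[0,0,0],0.03],
    [[0,0,0],[0,0,0],0.03],
    [[0,0,0],[0,0,0],0.03],
    [[0,0,0],[0,0,0],0.03],
    [[0,0,0],[0,0,0],0.03]
  ]
}}

```text
t: 22.9
tcp_pos: [651.5, -44.4, 412.7]
eef_rot: [-0.28, 0.602, 0.678, -0.315]
force: [-0.8, 0.6, -0.2]
width: 29.9
```

Request:
{"method": "send_rows", "body": {
  "plan": [
    [[0,0,0],[0,0,0],0.03],
    [[0,0,0],[0,0,0],0.03],
    [[0,0,0],[0,0,0],0.03],
    [[0,0,0],[0,0,0],0.03],
    [[0,0,0],[0,0,0],0.03],
    [[0,0,0],[0,0,0],0.03],
    [[0,0,0],[0,0,0],0.03],
    [[0,0,0],[0,0,0],0.03],
    [[0,0,0],[0,0,0],0.03],
    [[0,0,0],[0,0,0],0.03]
  ]
}}

```text
t: 24.15
tcp_pos: [651.5, -44.4, 412.6]
eef_rot: [-0.28, 0.602, 0.678, -0.316]
force: [-0.3, 0.7, 0.5]
width: 30.2
```

```bash
python3 -c "
from look import *
cups(10)"
```

```text
24.2 [(275.9, 221.6, 223), (226.1, 226.8, 189)]
24.25 [(275.9, 221.5, 223), (226.1, 226.8, 191)]
24.3 [(275.9, 221.6, 221), (226.1, 226.7, 193)]
24.35 [(275.9, 221.5, 224), (226.2, 226.8, 194)]
24.4 [(275.9, 221.5, 222), (226.1, 226.8, 193)]
24.45 [(275.9, 221.5, 222), (226.1, 226.8, 189)]
24.5 [(275.9, 221.5, 223), (226.1, 226.8, 194)]
24.55 [(275.9, 221.5, 223), (226.1, 226.8, 191)]
24.6 [(275.9, 221.5, 224), (226.1, 226.8, 190)]
24.65 [(275.9, 221.5, 224), (226.1, 226.8, 193)]
```

The rotor is at rest. Next I'll grip the handle.

Request:
{"method": "send_rows", "body": {
  "plan": [
    [[0,0,0],[0.0037,0.035,-0.0045],0.03],
    [[0,0,0],[0,0.035,0],0.03],
    [[0,0,0],[0,0.03,0],0.03],
    [[0,0,0],[0,0.023,0],0.03],
    [[0,0,0],[0,0,0],0.03],
    [[0,0,0],[0,0,0],0.0],
    [[0,0,0],[0,0,0],0.0],
    [[0,0,0],[0,0,0],0.0],
    [[0,0,0],[0,0,0],0.0],
    [[0,0,0],[0,0,0],0.0]
  ],
  "newtons": 25
}}

```text
t: 25.9
tcp_pos: [733.3, -31.1, 323.2]
eef_rot: [-0.279, 0.602, 0.678, -0.315]
force: [-1.4, -0.0, 2.8]
width: 10.9
```

```bash
python3 - <<'E'
from h import *
H=H+np.array([-2,0,2.])
p,M,st=state(); print(p,st["width"],st["force"])
g=p-19*M[:,1]; d=g-H; a0=np.arctan2(d[2],-d@X); print("r",np.hypot(d@X,d[2]),"ang",a0,"tilt",np.arctan2(M[:,1]@X,-M[2,1]))
import h; h.H=H
A=np.linspace(a0,-0.01,23)
for a,b in zip(A[:-1],A[1:]):
    f=lambda x:0.706*max(x,0)/a0
    pa,Oa=tcp(a,-1,f); pb,Ob=tcp(b,-1,f); r,pre,post=delta(pa,Oa,pb,Ob); print(round(b,2),r[0],((pre+post)/2)[1:].round(4),pb.round(0))
E
```

```text
[733.32517109 -31.07516741 323.16361413] 10.927877282843063 [-1.3518278  -0.01489007  2.75480354]
r 268.8519839271244 ang 1.6079914863205553 tilt 0.7024136180640776
1.53 0.0323 [-0.0126  0.0159] [713. -33. 323.]
1.46 0.0323 [-0.0109  0.0171] [693. -36. 321.]
1.39 0.0323 [-0.0091  0.0182] [673. -38. 318.]
1.31 0.0323 [-0.0072  0.019 ] [654. -41. 313.]
1.24 0.0323 [-0.0052  0.0197] [634. -43. 307.]
1.17 0.0323 [-0.0032  0.0202] [615. -45. 300.]
1.09 0.0323 [-0.0011  0.0204] [597. -47. 291.]
1.02 0.0323 [0.001  0.0204] [580. -49. 281.]
0.95 0.0323 [0.0031 0.0202] [563. -51. 270.]
0.87 0.0323 [0.0051 0.0197] [547. -53. 257.]
0.8 0.0323 [0.0071 0.0191] [531. -55. 244.]
0.73 0.0323 [0.009  0.0183] [517. -57. 229.]
0.65 0.0323 [0.0108 0.0172] [504. -58. 214.]
0.58 0.0323 [0.0126 0.0159] [492. -60. 198.]
0.5 0.0323 [0.014  0.0145] [482. -61. 181.]
0.43 0.0323 [0.0154 0.013 ] [472. -62. 163.]
0.36 0.0323 [0.0167 0.0112] [464. -63. 144.]
0.28 0.0323 [0.0178 0.0094] [457. -64. 126.]
0.21 0.0323 [0.0186 0.0075] [452. -65. 106.]
0.14 0.0323 [0.0192 0.0055] [448. -65.  87.]
0.06 0.0323 [0.0195 0.0034] [445. -66.  67.]
-0.01 0.0279 [0.0198 0.0014] [444. -66.  47.]
```

Request:
{"method": "send_rows", "body": {
  "plan": [
    [[0.0323,0,0],[0,-0.0126,0.0159],0.0],
    [[0.0323,0,0],[0,-0.0109,0.0171],0.0],
    [[0.0323,0,0],[0,-0.0091,0.0182],0.0],
    [[0.0323,0,0],[0,-0.0072,0.019],0.0],
    [[0.0323,0,0],[0,-0.0052,0.0197],0.0],
    [[0.0323,0,0],[0,-0.0032,0.0202],0.0],
    [[0.0323,0,0],[0,-0.0011,0.0204],0.0],
    [[0.0323,0,0],[0,0.001,0.0204],0.0],
    [[0.0323,0,0],[0,0.0031,0.0202],0.0],
    [[0.0323,0,0],[0,0.0051,0.0197],0.0]
  ]
}}

```text
t: 27.15
tcp_pos: [546.6, -55.2, 254.9]
eef_rot: [-0.372, 0.551, 0.618, -0.421]
force: [-0.1, -9.4, 1.6]
width: 10.8
```

```bash
python3 - <<'E'
import h; from h import *
h.H=H+np.array([-2,0,2.])
p,M,st=state(); g=p-19*M[:,1]; d=g-h.H; print(p,st["force"],"r",np.hypot(d@X,d[2]),"ang",np.arctan2(d[2],-d@X),"tilt",np.arctan2(M[:,1]@X,-M[2,1]))
E
```

```text
[546.64961035 -55.20650002 254.88882661] [-0.14517437 -9.36480654  1.64262182] r 267.10967544476193 ang 0.8664396310132236 tilt 0.3783230984210495
```

Request:
{"method": "send_rows", "body": {
  "plan": [
    [[0.0323,0,0],[-0.002,0.0071,0.0191],0.0],
    [[0.0323,0,0],[0,0.009,0.0183],0.0],
    [[0.0323,0,0],[0,0.0108,0.0172],0.0],
    [[0.0323,0,0],[0,0.0126,0.0159],0.0],
    [[0.0323,0,0],[0,0.014,0.0145],0.0],
    [[0.0323,0,0],[0,0.0154,0.013],0.0],
    [[0.0323,0,0],[0,0.0167,0.0112],0.0],
    [[0.0323,0,0],[0,0.0178,0.0094],0.0],
    [[0.0323,0,0],[0,0.0186,0.0075],0.0],
    [[0.0323,0,0],[0,0.0192,0.0055],0.0]
  ]
}}

```text
t: 28.4
tcp_pos: [450.5, -67.3, 81.3]
eef_rot: [-0.456, 0.482, 0.543, -0.514]
force: [10.4, -5.6, 0.2]
width: 11.0
```

```bash
python3 - <<'E'
import h; from h import *
h.H=H+np.array([-2,0,2.])
p,M,st=state(); g=p-19*M[:,1]; d=g-h.H; print(p,g,st["force"],"r",np.hypot(d@X,d[2]),"ang",np.arctan2(d[2],-d@X),"tilt",np.arctan2(M[:,1]@X,-M[2,1]))
E
```

```text
[450.52181755 -67.27736398  81.28978461] [449.4792817  -67.3756446  100.26090635] [10.41693216 -5.6282868   0.24948933] r 265.7204613809925 ang 0.11791892264281716 tilt 0.05512431780593155
```

Request:
{"method": "send_rows", "body": {
  "plan": [
    [[0.02,0,0],[-0.001,0.012,-0.001],0.0],
    [[0.02,0,0],[0,0.012,0],0.0],
    [[0.014,0,0],[0,0.008,0],0.0],
    [[0,0,0],[0,0.004,0],0.0],
    [[0,0,0],[0,0.003,0],0.0],
    [[0,0,0],[0,0,0],0.0],
    [[0,0,0],[0,0,0],0.0],
    [[0,0,0],[0,0,0],0.0],
    [[0,0,0],[0,0,0],0.0],
    [[0,0,0],[0,0,0],0.0]
  ]
}}

```text
t: 29.65
tcp_pos: [448.6, -69.3, 45.8]
eef_rot: [0.471, -0.468, -0.526, 0.532]
force: [-28.1, -0.8, 33.4]
width: 10.7
```

Request:
{"method": "send_rows", "body": {
  "plan": [
    [[0,0,0],[0,-0.002,0],0.0],
    [[0,0,0],[0,0,0],0.03],
    [[0,0,0],[0,0,0],0.03],
    [[0,0,0],[0,0,0],0.03],
    [[0,0,0],[0,-0.03,0],0.03],
    [[0,0,0],[0,-0.03,0],0.03],
    [[0,0,0],[0,-0.04,0],0.03],
    [[0,0,0],[0,-0.04,0],0.03],
    [[0,0,0],[-0.02,-0.05,0.02],0.0],
    [[0,0,0],[-0.02,-0.05,0.02],0.0]
  ]
}}

```text
t: 30.9
tcp_pos: [416.6, -112.2, 286.0]
eef_rot: [0.469, -0.469, -0.529, 0.529]
force: [-0.3, 0.2, -0.2]
width: -0.1
```

```bash
python3 - <<'E'
from h import *
p,M,st=state(); print(p,st["force"])
s=imaging.camera("side")
a=cv2.resize(s["pixels"][150:290,170:370],None,fx=4,fy=4,interpolation=3)
cv2.imwrite("pics/s6.png",a[:,:,::-1])
print(blobs(s,(0,0,0),(179,255,70),295,330,190,235))
E
```

```text
[ 416.63668002 -112.20766452  285.97836897] [-0.25585136  0.16261569 -0.23097529]
[((np.float64(320.7), np.float64(216.8)), [318, 204, 5, 26, 68])]
```

View pics/s6.png

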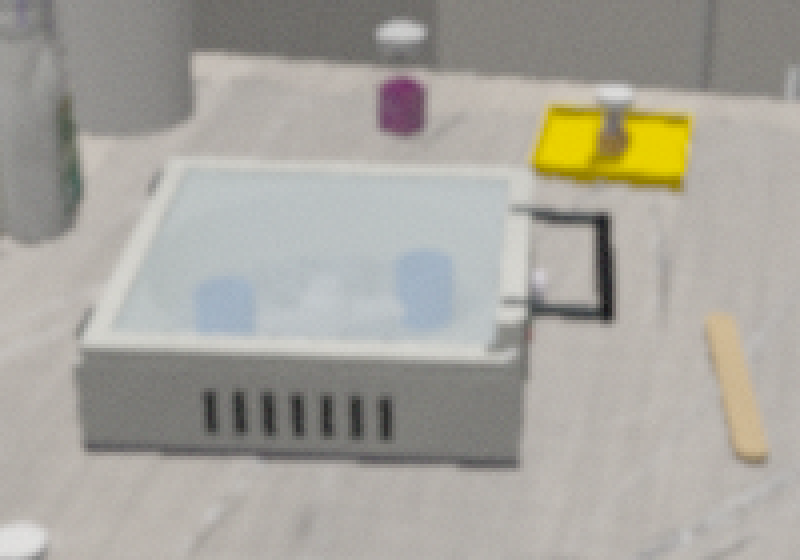

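```bash
python3 - <<'E'
import h; from h import *
s=imaging.camera("side"); t=imaging.camera("top"); Hh=C+112*X+67*Z
for a in (0,.02,.04): print(a,np.round(proj(s,Hh+269*(-X*np.cos(a)+Z*np.sin(a))),1),np.round(proj(t,Hh+269*(-X*np.cos(a)+Z*np.sin(a))),1))
for n,lo in(("side",s),("top",t)): print(n,blobs(lo,(0,0,0),(179,255,70),268,330,190,260))
print("side bar on z67",plane(s,(321.3,217.3),67))
print(proj(s,[476.4,-354,52]),proj(t,[476.4,-354,52]))
E
```

```text
0 [320.8 216.5] [295.1 249.6]
0.02 [320.9 214.3] [295.1 249.5]
0.04 [320.9 212.2] [295.2 249.4]
side [((np.float64(320.7), np.float64(217.0)), [318, 204, 5, 26, 68])]
top [((np.float64(320.7), np.float64(235.8)), [316, 233, 12, 6, 26])]
side bar on z67 [445.58600922 -62.02536053  67.        ]
(np.float64(322.88606746780636), np.float64(172.66193083662685)) (np.float64(409.94520303575166), np.float64(234.5110399784004))
```

```bash
python3 -c "
from rig import job_done
print(job_done())"
```

```text
the job is handed in; nothing more can be done
None
```

The job is done and handed in at about 31 s of the 72 s allowed; `job_done` reports no verdict.

- **Lid opened:** I lifted it to about 1.6 rad, where it stood by itself with the fingers off it.
- **Vial:** It is upright in the yellow tray and was still standing there in the last side picture.
- **Rotor:** I pushed it by hand to about 4.7 rad/s, then lifted clear. By my estimate from the speeds seen in the images it coasted about two turns. Ten readings over half a second at t = 24.2–24.65 s showed no movement, and the lid was open throughout.
- **Lid shut:** I brought the handle down until it met a firm stop, about 33 N upward on the tool. Afterwards the handle bar was at side-image row 217.0, against 216.5 predicted for fully shut and 213.0 at the start, when it was slightly ajar.

**Other checks:** The arm ended clear of everything. No check failed, but I could not confirm the shut lid from the top camera because the arm blocked its view of the handle. During the final press the tool also felt about 28 N sideways. The last picture shows the stick and a magenta-filled container standing. I never touched any of the other things, but I did not measure their positions again.

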